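# Take the model van out of the latched display case

## Robot

A 6-joint arm with a two-finger parallel gripper is mounted at the origin on the work surface. World frame = base frame: x ahead of the robot, y to its left, z up, the work surface at z = 0. Lengths are in mm, angles in degrees, forces in N, time in s.
With the tool pointing down it reaches from about 300 to 850 mm from the base axis. Payload 4.2 kg.
Tool frame: the origin (TCP) lies between the finger pads; the fingertips stand 11 mm ahead of it and the grasp point (between the pads) lies 8 mm behind it (env.tips_ahead is the distance from the TCP to the fingertips, in mm); z points along the fingers, y is the line along which they close (so a half turn about z gives the same grasp; the last joint's range is limited). The gripper opens to 91 mm and grips with 3 to 60 N. Pads are 32 mm wide; open, the fingers measure 118 mm over their backs; the gripper's body (76 mm by 178 mm) begins 60 mm behind the grasp point.
Start: joints at [-73.453, 18.312, 89.639, -0, 72.044, -1.146], TCP at [174.754, -547.817, 224.976] pointing down, gripper open.
Joint ranges: [-177.97, 177.97], [-48.28, 115.42], [12.27, 149.76], [-77.06, 257.06], [2.81, 150.46], [-146.56, 146.56]. Speed limits (degrees/s): [147.25, 147.25, 180, 180, 180, 180].

## Interface

Orientations are given as [roll, pitch, yaw] about the fixed x, y, z axes, in that order (R = Rz(yaw) Ry(pitch) Rx(roll)).
In Python, from workcell import env, cams gives the robot as it stands.
- The arm moves only by the tool step_arm, never from a script. Its arguments are lists of equal length, an entry for each row: "linear": the shift along the tool's x, y, z in units of 30 cm (1.0 is 30 cm), a list of three; "turn": the turn about the tool's z in units of 360 degrees (1.0 is 360 degrees). In form: {"linear": [[tx, ty, tz], ...], "turn": [turn, ...]}. A call has 1 to 20 rows; each row is the pose to reach, as a shift and turn from the pose commanded when the call began, along the tool's axes at that moment, turning the shorter way round; what a row does not reach only later rows make up. A row lasts 1/8 s, in which the tool goes at most 62.5 mm and 10.7 degrees, less where a joint would pass 70% of its speed; a pose out of reach is approached as far as the arm can. A call with a number of a shift or a turn outside -1 to 1 is refused whole. A call with a gripper value outside its range is refused whole. "fingers" is the closure, from -1 (fully open) to 1 (shut), so that 0 is half open, set as the call begins (left out, the last holds). The fingers move at their own pace and stop on an object; "force" is the grip in N (left out, the last holds). Time passes only in rows, so rows that repeat a pose let the fingers close. It gives the time, the measured TCP pose, the force, the opening and the grip force at its end, in the units of the state.
- env.state(): the state, without advancing time (a new reading comes with each control period).
- cams.grab_frame(name): name is "side" or "top"; returns a dict with "color" (420x560x3 uint8, blue, green, red), "fx", "fy", "cx", "cy" (pixels), "extrinsics" (4x4, takes a point from camera to world coordinates). Camera axes: x right, y down, z forward; pixel columns grow to the right and rows downward; lengths in mm; the calibration is good to about 2 mm. A picture is of the moment at which its call begins. There is no depth.
- env.job_done(): hands the job in; it is judged then, once.
The state is a dict: "time_s": time; "qpos": joint angles; "qvel": joint speeds; "effort": joint torques, N m; "ee_pos": TCP position; "ee_rot": TCP orientation; "force": force on the tool from outside, world axes, zero at the start; "torque": the same for the moment, N m; "gripper_width": finger opening in mm; "gripper_force": force on a finger pad.
Only numpy, scipy, OpenCV 4.12 (cv2) and the standard library are available. Lean on these libraries where they do the work, as an engineer would, in place of code of your own. Each camera call takes 0.05 s, during which the arm holds its last target. There are 200 camera calls.

## Task

The red and white model van is due for touch-up. Release the quarter-turn latch on the display case (it turns one way only, and you have to feel which way), swing the lid back until it stands fully open and stays there, then lift the van out and stand it on its wheels, wholly on the green cutting mat. Do not drop the van, and leave everything else where it is.

Things in the scene. Friction and masses are not known exactly. Their poses are not given: they have to be found in the camera images.
- case: display case, dark wooden base, clear walls, sloping lid, fixed; origin at the centre of its underside, x from its low front (58 mm high, towards the robot) to its high back (133 mm), y along its width. Base 220 x 340 mm; walls 200 (x) by 320 mm (y) outside, 6 to 8 mm thick; inner floor 12 mm up. It stands left or right of the robot's midline, the mat on the other side
- lid (a joint): lid angle, rad: 0 shut, grows as the front edge rises and swings back, stop at 2.05; beyond 1.8 counts as fully open. Shut, it slopes down to the front by 20 degrees and is held by the latch. Its hinge is stiff: it stays where left; moving it takes 0.6 N m besides its weight (about 6 N at the front edge)
- lid_hinge (a point): middle of the lid's hinge line (100 mm behind the case's origin, 133 mm up). Its frame turns with the lid: x along the lid from front edge to hinge, y along the hinge, z out of the outer face, z = 0 at the lid's underside; turning about +y opens. Lid: aluminium frame, clear pane, 225 mm from hinge to front edge, 320 mm wide, 10 mm thick, 0.4 kg
- lid_edge (a point): middle of the lid's front edge, half-way through its thickness; it overhangs the case's front wall by 11 mm; axes as lid_hinge
- latch (a joint): latch knob angle, rad: about 0 latched (wing points front to back), positive counter-clockwise seen from outside; stays where left (0.08 N m friction). A cam tongue under the lid turns with it. One direction, differing from case to case and not visible, is blocked by a stop within 0.15 rad; the other is free to 1.62 rad, and the lid is released beyond 1.3
- latch_grip (a point): grip point of the latch knob: orange wing 60 mm long (x), 14 mm thick (y), 38 mm high, on a black disc of 25 mm radius; z is the knob's axis, out of the lid. The point is on the axis, 14 mm below the wing's top, 24 mm above the disc, 30 mm above the lid's outer face, 165 mm from the hinge line; it turns with the knob and moves with the lid
- van: model van, red with blue stripe, white roof, black wheels, 130 mm long (y, nose to -y), 46 mm wide (x), 65 mm high, 0.15 to 0.31 kg; origin under its centre at wheel-foot height. Lower body (12 to 42 mm up) is full length, the white top spans y -27 to 65 mm. In the left or right half of the case, its length roughly along the case's width
- van_nose (a point): foot of the van's nose, 65 mm from its origin, at wheel-foot height
- van_tail (a point): foot of the van's tail, 65 mm from its origin, at wheel-foot height
- mat: green cutting mat with white grid, fixed, 280 mm (x) by 220 mm (y), 4 mm thick, origin at the centre of its underside. The screwdriver lies across it near its far edge (about 110 mm along x)
- figure: bystander: brass figure, 71 mm high, 48 mm across its foot, in the other half of the case from the van; origin under its centre
- driver: bystander: yellow screwdriver 170 mm long lying on the mat, along the mat's y
- paint_a: bystander: paint jar with blue label, 52 mm across, 75 mm high, origin under its centre
- paint_b: bystander: paint jar with red label, 52 mm across, 75 mm high, origin under its centre
- brush_mug: bystander: blue mug, 76 mm across, 90 mm high, origin under its centre
- spray_can: bystander: can with yellow label, 64 mm across, 150 mm high, origin under its centre
- wrench: bystander: steel wrench 160 mm long, lying on the table
- sand_block: bystander: cork sanding block 110 x 60 x 30 mm, origin under its centre

How it is judged:
By the outcome, as a careful person would: the job done as asked, in the order asked, and still so for the second after the job is handed in, with the robot touching nothing.
It also fails if it takes over 72 s, if anything falls off the work surface, if the arm or the gripper's body presses on something with over 40 N, if the wrist force passes 120 N, or if a joint passes its speed limit or range.

## Working session

There is one attempt and no reset: what is moved stays moved. The work goes in short steps, Python scripts to look and compute and a tool call to move; the robot and the scene stay as the last step left them, time stands still between calls to the robot, and variables do not carry over. Pictures are saved under pics/ and viewed, at most 11 in all, crops included, and the job is handed in when it is done.

Besides the shell and the picture viewer there is one more tool, called by a JSON object that holds its "api" and its "payload", one argument or row to a line. step_arm: Moves the arm, as the interface text tells. Its arguments: {"type":"object","properties":{"linear":{"type":"array"},"turn":{"type":"array"},"fingers":{"type":"number"},"force":{"type":"number"}},"required":["linear","turn"]}

```bash
ls; mkdir -p pics
python3 - <<'E'
from workcell import env, cams
import cv2, numpy as np
for n in ("top","side"):
    f=cams.grab_frame(n); cv2.imwrite(f"pics/{n}0.png",f["color"]); print(n,f["fx"],f["fy"],f["cx"],f["cy"]); print(np.round(f["extrinsics"],4))
s=env.state(); print(s); print(env.tips_ahead)
E
```

```text
pics
top 408.6822099177107 408.6822099177107 284.50199684897916 209.47318937728866
[[-6.7000000e-03 -9.8850000e-01  1.5090000e-01  3.6050740e+02]
 [-9.9950000e-01  1.1500000e-02  3.0900000e-02 -2.6779100e+01]
 [-3.2300000e-02 -1.5060000e-01 -9.8810000e-01  1.1385063e+03]
 [ 0.0000000e+00  0.0000000e+00  0.0000000e+00  1.0000000e+00]]
side 484.2352064993647 484.2352064993647 276.62217503445055 215.71386154008957
[[-9.726000e-01  1.552000e-01 -1.733000e-01  7.273387e+02]
 [ 2.314000e-01  5.704000e-01 -7.881000e-01  9.952630e+02]
 [-2.350000e-02 -8.066000e-01 -5.907000e-01  8.531938e+02]
 [ 0.000000e+00  0.000000e+00  0.000000e+00  1.000000e+00]]
{'time_s': 0.1, 'qpos': array([-7.34527541e+01,  1.83487349e+01,  8.96979293e+01, -1.27664073e-04,
        7.20420314e+01, -1.14784602e+00]), 'qvel': array([ 0.04060707, -0.04387915, -0.16516129,  0.05720126,  0.06664712,
       -0.06118453]), 'effort': array([-1.44338405e-04, -4.13331449e+01, -2.32510847e+01,  7.28241820e-02,
        4.21863911e-02, -5.81890777e-05]), 'ee_pos': array([ 174.63685878, -547.40791878,  224.20680804]), 'ee_rot': array([-1.79911320e+02, -1.65542288e-03,  1.76951301e+01]), 'force': array([ 1.23942438,  0.26484023, -0.33477552]), 'torque': array([-0.03250779,  0.0249354 ,  0.03120577]), 'gripper_force': 0.0, 'gripper_width': 91.09550620883638}
11.0
```

View pics/top0.png

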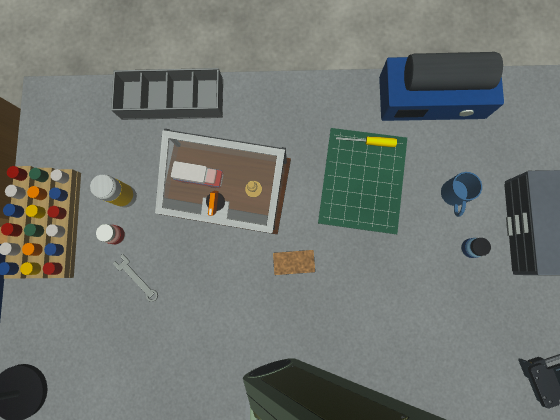

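View pics/side0.png

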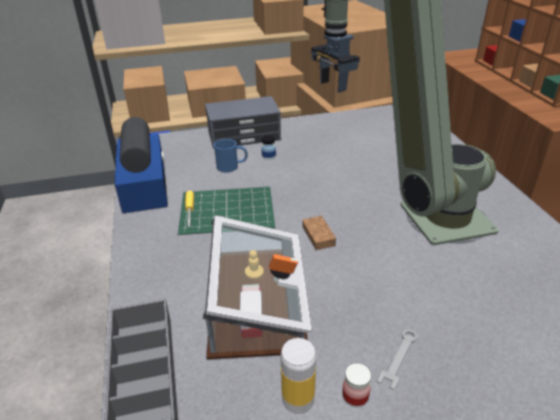

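The top view shows the case at left, with lid corners near (163,130), (286,150), (276,234) and (155,214). The latch is at (213,202), the van at (195,172) and the figure at (254,187). The mat corners are near (331,128), (407,137), (398,234) and (319,223). In the side view the lid corners are near (217,220), (300,235), (307,326) and (210,305). I'll zoom in to refine these.

Run:
```python
import cv2
a=cv2.imread("pics/top0.png")[122:242,148:298]; cv2.imwrite("pics/topc.png",cv2.resize(a,None,fx=5,fy=5,interpolation=cv2.INTER_CUBIC))
a=cv2.imread("pics/side0.png")[210:360,190:330]; cv2.imwrite("pics/sidec.png",cv2.resize(a,None,fx=4,fy=4,interpolation=cv2.INTER_CUBIC))
```

```text
(no output)
```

View pics/topc.png

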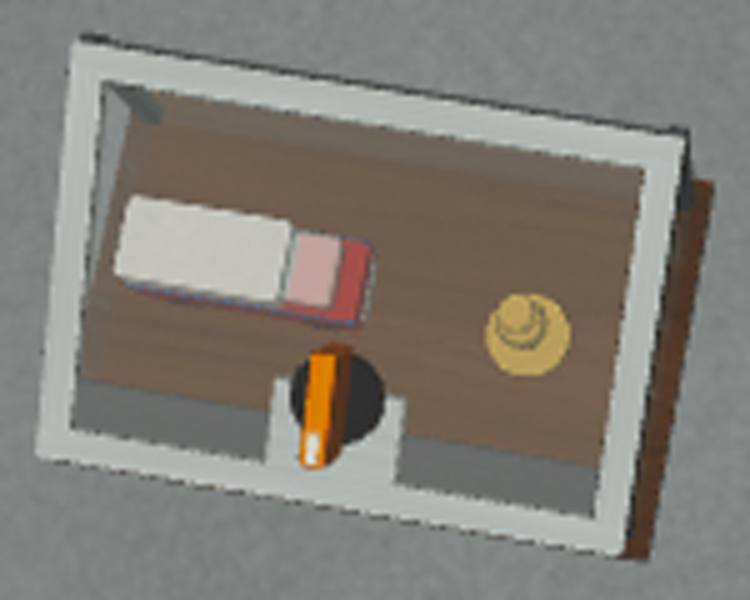

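View pics/sidec.png

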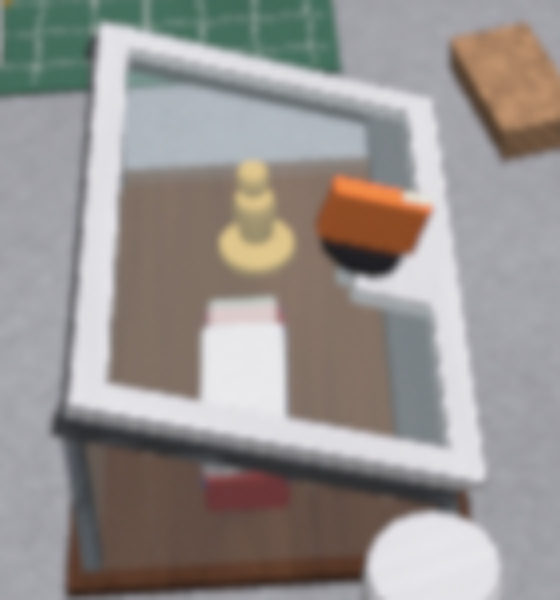

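The top crop gives the lid's top-face corners as (76,44), (686,136), (622,553) and (38,457), and the roof of the van with its nose to the right. The side crop gives the same corners as (68,410), (100,25), (432,98) and (483,480). Next I'll fit the case, van, figure and mat poses from these.

```bash
cat > h.py <<'E'
import numpy as np, cv2, json
from scipy.optimize import least_squares
from scipy.spatial.transform import Rotation as R
K={"top":(408.6822,408.6822,284.502,209.4732),"side":(484.2352,484.2352,276.6222,215.7139)}
E={}
try: E=np.load("ext.npz")
except Exception:
    from workcell import cams
    np.savez("ext.npz",**{n:cams.grab_frame(n)["extrinsics"] for n in K}); E=np.load("ext.npz")
def proj(n,P):
    P=np.atleast_2d(P); T=E[n]; c=(P-T[:3,3])@T[:3,:3]; f=K[n]
    return np.c_[f[0]*c[:,0]/c[:,2]+f[2], f[1]*c[:,1]/c[:,2]+f[3]]
def ray(n,uv,z):
    f=K[n];T=E[n];uv=np.atleast_2d(uv)
    d=np.c_[(uv[:,0]-f[2])/f[0],(uv[:,1]-f[3])/f[1],np.ones(len(uv))]@T[:3,:3].T
    return T[:3,3]+d*((z-T[2,3])/d[:,2])[:,None]
def world(p,pts,z0=0):  # p=x,y,yaw deg
    a=np.radians(p[2]);c,s=np.cos(a),np.sin(a);pts=np.atleast_2d(pts)
    return np.c_[p[0]+c*pts[:,0]-s*pts[:,1],p[1]+s*pts[:,0]+c*pts[:,1],pts[:,2]+z0]
def lid(pts,th=0):  # lid frame -> case frame; th rad
    a=th-np.radians(20); return R.from_rotvec([0,a,0]).apply(np.atleast_2d(pts))+[100,0,133]
E
python3 - <<'E'
from h import *
top=np.array([[76,44],[686,136],[622,553],[38,457]])/5+[148-.4,122-.4]
side=np.array([[68,410],[100,25],[432,98],[483,480]])/4+[190-.4,210-.4]
L=[[0,160,10],[0,-160,10],[-225,-160,10],[-225,160,10]]
# lid slope check: direction
print(lid([[-225,0,5]]))
def res(p): 
    W=world(p,lid(L)); return np.r_[(proj("top",W)-top).ravel(),(proj("side",W)-side).ravel()]
s=least_squares(res,[550,150,-9]); print("case",s.x); print(np.round(s.fun.reshape(-1,2),1)); p=s.x
print("grip",world(p,lid([[-165,0,40],[-165,0,54]])), "hinge",world(p,[[100,0,133]]),"edge",world(p,lid([[-225,0,5]])))
orig=lambda q:np.array(q)/5+[148-.4,122-.4]
rf=ray("top",orig([[132,196],[293,220],[280,302],[115,276]]),77); print("roof",rf.round(1))
fg=ray("top",orig([[528,345]]),12); print("figure foot",fg)
m=ray("top",[[331,128],[407,137],[398,234],[319,223]],4); print("mat",m.round(1),m.mean(0), [np.linalg.norm(m[i]-m[i-1]) for i in range(4)])
print("driver",ray("top",[[338,138],[397,143]],15).round(1))
print("sand",ray("top",[[273,251],[315,249],[316,273],[274,275]],30).round(0))
E
```

```text
[[-113.14094039    0.           60.74393086]]
case [603.00362624 177.10415893 -10.10495828]
[[-0.7 -1.7]
 [-0.  -0.9]
 [ 0.2  0.9]
 [-0.4  0.3]
 [-0.5 -1.7]
 [-0.8 -0.8]
 [ 0.3  0.4]
 [ 1.8  0.4]]
grip [[535.33967918 189.16298504 114.15438118]
 [530.625673   190.00309832 127.31007787]] hinge [[701.45242627 159.55896666 133.        ]] edge [[491.61772807 196.95495445  60.74393086]]
roof [[659.1 304.3  77. ]
 [644.5 216.4  77. ]
 [599.5 222.4  77. ]
 [615.  311.9  77. ]]
figure foot [[587.38849425  96.34084161  12.        ]]
mat [[ 770.1 -127.1    4. ]
 [ 739.3 -343.     4. ]
 [ 461.7 -304.1    4. ]
 [ 494.6  -87.2    4. ]] [ 616.43550968 -215.37141777    4.        ] [np.float64(278.4669225024875), np.float64(218.08239308078382), np.float64(280.31744622003964), np.float64(219.3656755520203)]
driver [[ 736.1 -145.3   15. ]
 [ 718.5 -311.    15. ]]
sand [[417.  40.  30.]
 [421. -74.  30.]
 [357. -75.  30.]
 [352.  37.  30.]]
```

Run:
```python
from h import *
o=lambda q:np.array(q)/5+[148-.4,122-.4]
os=lambda q:np.array(q)/4+[190-.4,210-.4]
top=o([[76,44],[686,136],[622,553],[38,457]]); side=os([[68,410],[100,25],[432,98],[483,480]])
def pts(b): return [[b,160,10],[b,-160,10],[-225,-160,10],[-225,160,10]]
def res(p): 
    W=world(p,lid(pts(p[3]))); return np.r_[(proj("top",W)-top).ravel(),(proj("side",W)-side).ravel()]
s=least_squares(res,[550,150,-9,0],loss="soft_l1"); p=s.x; print("case",p); print(np.round(res(p).reshape(-1,2),1))
G=world(p,lid([[-165,0,54],[-165,0,16]]))
print("wing top/disc pred top",(proj("top",G)-[147.6,121.6])*5,"meas ~ (319,408) , (340,398)")
print("side pred",(proj("side",G)-[189.6,209.6])*4)
print("grip",world(p,lid([[-165,0,40],[-165,0,54]])))
np.save("case.npy",p[:3])
```

```text
case [605.39329229 176.43108775 -10.15650478  -4.78404188]
[[-0.5 -0.7]
 [-0.   0.1]
 [ 0.4  0. ]
 [-0.1 -0.6]
 [ 0.5 -1.3]
 [ 0.1 -0.4]
 [-0.6  0.5]
 [ 0.6  0.4]]
wing top/disc pred top [[319.07220118 408.22619785]
 [338.19012845 395.36694287]] meas ~ (319,408) , (340,398)
side pred [[382.54860441 193.27001181]
 [360.89436857 241.21278206]]
grip [[537.74022141 188.55078326 114.15438118]
 [533.02697295 189.39513719 127.31007787]]
```

```bash
cat >> h.py <<'E'
def go(xyz,yaw,frm=None):
    "linear/turn from the present pose (or frm=(xyz,yaw)) to a target, tool down"
    if frm is None:
        from workcell import env
        s=env.state(); frm=(s["ee_pos"],s["ee_rot"][2])
    a=np.radians(frm[1]); d=np.array(xyz,float)-frm[0]
    dy=(yaw-frm[1]+180)%360-180
    return np.round([(np.cos(a)*d[0]+np.sin(a)*d[1])/300,(np.sin(a)*d[0]-np.cos(a)*d[1])/300,-d[2]/300,-dy/360],4)
E
python3 - <<'E'
from h import *
print(go([537.7,188.6,190],-10.16,([174.754,-547.817,224.976],17.69)))
E
```

```text
[ 1.8985 -1.971   0.1166  0.0774]
```

{"api": "step_arm", "payload": {
  "linear": [
    [0.2,-0.2,0],
    [0.4,-0.4,0],
    [0.6,-0.6,0],
    [0.8,-0.8,0],
    [0.95,-0.98,0],
    [0.95,-0.98,0],
    [0.95,-0.98,0],
    [0.95,-0.98,0]
  ],
  "turn": [0,0,0,0,0,0,0,0],
  "fingers": 0,
  "force": 10
}}

```text
time_s: 1.2
ee_pos: [357.4, -179.4, 225.0]
ee_rot: [-180.0, -0.0, 17.9]
force: [-0.2, -0.7, 0.7]
gripper_width: 45.6
gripper_force: 0.0
```

{"api": "step_arm", "payload": {
  "linear": [
    [0.19,-0.2,0],
    [0.38,-0.4,0],
    [0.57,-0.6,0.05],
    [0.76,-0.8,0.1],
    [0.949,-0.991,0.117],
    [0.949,-0.991,0.117],
    [0.949,-0.991,0.117],
    [0.949,-0.991,0.117],
    [0.949,-0.991,0.117]
  ],
  "turn": [0.015,0.03,0.045,0.06,0.0774,0.0774,0.0774,0.0774,0.0774]
}}

```text
time_s: 2.33
ee_pos: [537.7, 187.2, 189.5]
ee_rot: [179.9, 0.0, -10.2]
force: [0.2, 0.1, 0.6]
gripper_width: 45.5
gripper_force: 0.0
```

Run:
```python
from h import *
from workcell import env,cams
s=env.state(); print(s["qpos"].round(1),s["ee_pos"],s["ee_rot"],s["torque"])
print(go([537.7,188.6,116],-10.16))
a=cams.grab_frame("side")["color"][130:330,170:370]; b=cams.grab_frame("top")["color"][110:250,140:310]
cv2.imwrite("pics/m1.png",np.hstack([cv2.resize(a,(400,400)),cv2.resize(b,(400,400))]))
```

```text
[ 18.1  19.2  93.6  -0.   67.3 118.3] [537.6921585  187.18542469 189.45534208] [ 1.79923271e+02  4.71478727e-02 -1.02257324e+01] [ 0.02503404 -0.0120543   0.06814079]
[-8.000e-04 -4.600e-03  2.449e-01 -2.000e-04]
```

View pics/m1.png

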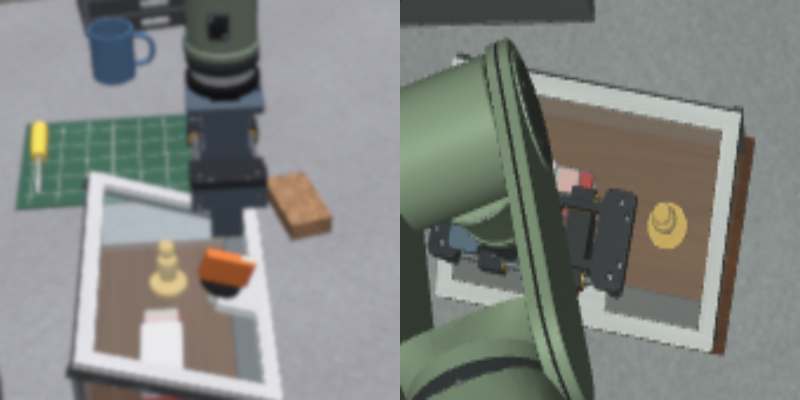

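The gripper (side panel, around (225,200)) is above the wing at (228,268) and aligned with it. I'll descend and close on it lightly.

{"api": "step_arm", "payload": {
  "linear": [
    [0,-0.0045,0.08],
    [0,-0.0045,0.16],
    [0,-0.0045,0.22],
    [0,-0.0045,0.245],
    [0,-0.0045,0.245]
  ],
  "turn": [0,0,0,0,0],
  "fingers": 0.2
}}

```text
time_s: 3.05
ee_pos: [538.0, 189.2, 116.5]
ee_rot: [180.0, 0.0, -10.2]
force: [0.4, -0.0, 0.4]
gripper_width: 36.4
gripper_force: 0.0
```

{"api": "step_arm", "payload": {
  "linear": [
    [0,0,0],
    [0,0,0],
    [0,0,0],
    [0,0,0]
  ],
  "turn": [0,0,0,0],
  "fingers": 1,
  "force": 10
}}

```text
time_s: 3.55
ee_pos: [538.3, 189.6, 117.0]
ee_rot: [180.0, -0.1, -10.1]
force: [-0.2, -3.3, 5.0]
gripper_width: 13.7
gripper_force: 10.0
```

{"api": "step_arm", "payload": {
  "linear": [
    [0,0,0],
    [0,0,0],
    [0,0,0],
    [0,0,0],
    [0,0,0]
  ],
  "turn": [-0.01,-0.02,-0.03,-0.04,-0.04]
}}

```text
time_s: 4.18
ee_pos: [537.7, 189.7, 116.7]
ee_rot: [180.0, 0.0, 4.1]
force: [-1.1, -2.9, 4.8]
gripper_width: 18.7
gripper_force: 11.2
```

Run:
```python
from workcell import env
s=env.state(); print(s["torque"],s["force"],s["ee_pos"],s["ee_rot"],s["qpos"][5])
```

```text
[-0.59806669  0.36644178 -0.50123848] [-1.14621317 -2.94492838  4.81263025] [537.69643556 189.71194407 116.72977839] [1.79984219e+02 3.51936306e-02 4.12342169e+00] 104.16296618587523
```

The fingers were forced from 13.7 to 18.7 mm with 0.5 N m against the turn, so counter-clockwise seems blocked. I'll feel clockwise.

{"api": "step_arm", "payload": {
  "linear": [
    [0,0,0],
    [0,0,0],
    [0,0,0],
    [0,0,0],
    [0,0,0],
    [0,0,0],
    [0,0,0]
  ],
  "turn": [0.02,0.04,0.06,0.08,0.095,0.105,0.105]
}}

```text
time_s: 5.05
ee_pos: [538.5, 188.8, 116.1]
ee_rot: [179.9, -0.1, -33.6]
force: [0.6, -5.2, 0.9]
gripper_width: 17.0
gripper_force: 10.3
```

Run:
```python
from workcell import env
s=env.state(); print(s["torque"],s["force"],s["ee_pos"],s["ee_rot"],s["qpos"][5])
```

```text
[-0.66697702 -0.21224627  0.15173065] [ 0.56478633 -5.21875162  0.87156689] [538.45569115 188.84660382 116.11068366] [ 1.79913773e+02 -1.16489089e-01 -3.35622742e+01] 141.90834751065623
```

Clockwise is free: only 0.15 N m, and it has turned about 23°. Joint 6 is near its limit there, so I'll regrip half a turn round.

{"api": "step_arm", "payload": {
  "linear": [
    [0,0,0],
    [0,0,0],
    [0,0,-0.06],
    [0,0,-0.12],
    [0,0,-0.18],
    [0,0,-0.18],
    [0,0,-0.18],
    [0,0,-0.18],
    [0,0,-0.18],
    [0,0,-0.18],
    [0,0,-0.18],
    [0,0,-0.18],
    [0,0,-0.18],
    [0,0,-0.18],
    [0,0,-0.18],
    [0,0,-0.18],
    [0,0,-0.18],
    [0,0,-0.18],
    [0,0,-0.18],
    [0,0,-0.18]
  ],
  "turn": [0,0,0,0,-0.03,-0.06,-0.09,-0.12,-0.15,-0.18,-0.21,-0.24,-0.27,-0.3,-0.33,-0.36,-0.39,-0.42,-0.45,-0.48],
  "fingers": 0
}}

```text
time_s: 7.55
ee_pos: [538.1, 190.5, 170.2]
ee_rot: [180.0, -0.0, 138.7]
force: [-0.2, 0.1, -0.6]
gripper_width: 45.5
gripper_force: 0.0
```

Run:
```python
from h import *
from workcell import env
s=env.state(); print(s["ee_pos"],s["ee_rot"],s["qpos"].round(1)); print(go([538,188.6,116],146.4))
```

```text
[538.06478828 190.5130722  170.20191093] [ 1.79968294e+02 -1.84509390e-02  1.38665199e+02] [ 18.3  20.2  95.1   0.   64.7 -30.4]
[-0.004  -0.0049  0.1807 -0.0215]
```

{"api": "step_arm", "payload": {
  "linear": [
    [-0.004,-0.005,0.06],
    [-0.004,-0.005,0.12],
    [-0.004,-0.005,0.165],
    [-0.004,-0.005,0.18],
    [-0.004,-0.005,0.18]
  ],
  "turn": [-0.02,-0.02,-0.02,-0.02,-0.02]
}}

```text
time_s: 8.18
ee_pos: [538.0, 188.2, 116.3]
ee_rot: [180.0, -0.0, 145.5]
force: [-0.0, -0.6, -0.2]
gripper_width: 45.2
gripper_force: 0.0
```

{"api": "step_arm", "payload": {
  "linear": [
    [0,0,0],
    [0,0,0],
    [0,0,0],
    [0,0,0],
    [0,0,0],
    [0,0,0],
    [0,0,0],
    [0,0,0],
    [0,0,0],
    [0,0,0],
    [0,0,0],
    [0,0,0],
    [0,0,0]
  ],
  "turn": [0,0,0,0.02,0.04,0.06,0.08,0.1,0.12,0.14,0.16,0.18,0.18],
  "fingers": 1
}}

```text
time_s: 9.8
ee_pos: [536.1, 187.8, 116.0]
ee_rot: [-179.8, 0.1, 80.8]
force: [-5.6, -0.3, 1.4]
gripper_width: 21.0
gripper_force: 10.3
```

Run:
```python
from workcell import env
s=env.state(); print(s["torque"],s["force"],s["ee_pos"],s["ee_rot"],s["qpos"][5])
```

```text
[-0.03443692  0.6534304   0.02152741] [-5.63486469 -0.27112155  1.42323952] [536.08810543 187.82718042 116.0013404 ] [-1.79781421e+02  7.76969717e-02  8.07928722e+01] 27.318269755431835
```

{"api": "step_arm", "payload": {
  "linear": [
    [0,0,0],
    [0,0,0],
    [0,0,0]
  ],
  "turn": [0.008,0.014,0.014]
}}

```text
time_s: 10.18
ee_pos: [536.0, 187.9, 116.0]
ee_rot: [-179.8, 0.1, 75.8]
force: [-6.4, 0.2, 1.9]
gripper_width: 21.6
gripper_force: 10.0
```

{"api": "step_arm", "payload": {
  "linear": [
    [0,0,0],
    [0,0,0],
    [0,0,-0.05],
    [0,0,-0.1],
    [0,0,-0.15],
    [0,0,-0.15],
    [0,0,-0.15],
    [0,0,-0.15],
    [0,0,-0.15],
    [0,0,-0.15],
    [0,0,-0.15],
    [0,0,-0.15],
    [0,0,-0.15],
    [0,0,-0.15],
    [0,0,-0.15]
  ],
  "turn": [0,0,0,0,-0.025,-0.05,-0.075,-0.1,-0.125,-0.15,-0.175,-0.2,-0.225,-0.25,-0.26],
  "fingers": -1,
  "force": 25
}}

```text
time_s: 12.05
ee_pos: [538.6, 188.2, 162.8]
ee_rot: [179.9, 0.1, 169.4]
force: [-1.1, -0.0, 1.0]
gripper_width: 91.4
gripper_force: 0.0
```

Run:
```python
from h import *
from workcell import env,cams
p=np.load("case.npy")
s=env.state(); print(s["ee_pos"],s["ee_rot"],s["qpos"].round(1),s["gripper_width"])
print(go(world(p,lid([[-165,0,40]]))[0]-[0,0,8],p[2]+180))
g0=lid([[-165,0,40]])[0]
for t in np.arange(.1,1.75,.1):
    d=lid([[-165,0,40]],t)[0]-g0; print(round(t,2),np.round([-d[0]/300,-d[2]/300],3))
a=cams.grab_frame("side")["color"][130:330,170:370]
cv2.imwrite("pics/m2.png",cv2.resize(a,(600,600)))
```

```text
[538.56502859 188.21533063 162.78557471] [1.79945354e+02 1.17140226e-01 1.69435965e+02] [ 18.1  20.5  95.8  -0.   63.6 -61.3] 91.3747142052347
[ 0.0029  0.0006  0.1888 -0.0011]
0.1 [ 0.003 -0.056]
0.2 [ 0.001 -0.113]
0.3 [-0.007 -0.169]
0.4 [-0.02  -0.224]
0.5 [-0.039 -0.277]
0.6 [-0.063 -0.329]
0.7 [-0.092 -0.377]
0.8 [-0.126 -0.423]
0.9 [-0.164 -0.464]
1.0 [-0.206 -0.502]
1.1 [-0.251 -0.536]
1.2 [-0.3   -0.564]
1.3 [-0.351 -0.588]
1.4 [-0.405 -0.606]
1.5 [-0.46  -0.619]
1.6 [-0.516 -0.627]
1.7 [-0.573 -0.629]
```

View pics/m2.png

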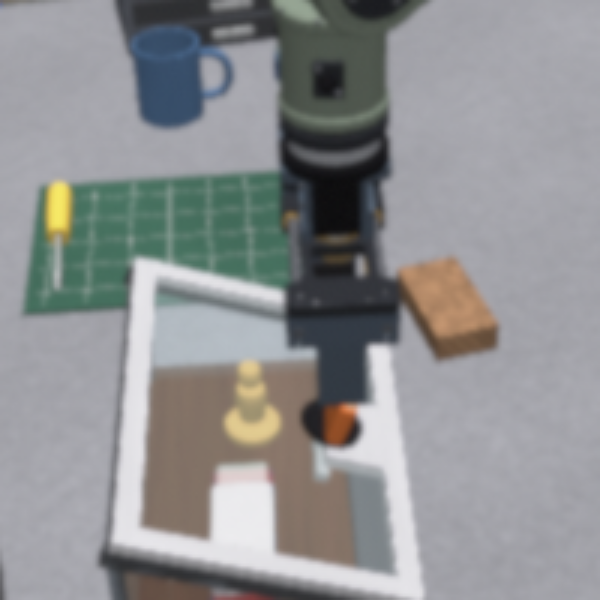

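The picture shows the wing end-on at (340,425), so it now lies across the lid and the latch is released. I'll grip the wing by its ends and swing the lid up along its arc.

{"api": "step_arm", "payload": {
  "linear": [
    [0.003,0,0.06],
    [0.003,0,0.12],
    [0.003,0,0.17],
    [0.003,0,0.188],
    [0.003,0,0.188]
  ],
  "turn": [0,0,0,0,0]
}}

```text
time_s: 12.72
ee_pos: [537.2, 188.3, 105.0]
ee_rot: [-180.0, 0.0, 169.3]
force: [-0.7, -0.0, -0.3]
gripper_width: 91.3
gripper_force: 0.0
```

{"api": "step_arm", "payload": {
  "linear": [
    [0,0,0],
    [0,0,0],
    [0,0,0],
    [0,0,0],
    [0.003,0,-0.028],
    [0.003,0,-0.056],
    [0.002,0,-0.085],
    [0.001,0,-0.113],
    [-0.003,0,-0.141],
    [-0.003,0,-0.141]
  ],
  "turn": [0,0,0,0,0,0,0,0,0,0],
  "fingers": 1,
  "force": 25
}}

```text
time_s: 13.98
ee_pos: [536.7, 189.6, 146.6]
ee_rot: [179.9, -0.2, 169.2]
force: [-1.5, 6.6, -2.5]
gripper_width: 59.7
gripper_force: 25.0
```

Run:
```python
from workcell import env
s=env.state(); print(s["torque"],s["force"],s["ee_pos"],s["ee_rot"],s["qpos"].round(1))
```

```text
[ 1.2390227   0.40151941 -0.05779066] [-1.46497807  6.64695653 -2.54674162] [536.65381532 189.59156506 146.57346175] [179.88117817  -0.22020876 169.21583677] [ 18.2  21.3  97.1   0.2  61.7 -61.1]
```

{"api": "step_arm", "payload": {
  "linear": [
    [-0.004,0,-0.028],
    [-0.017,0,-0.083],
    [-0.036,0,-0.136],
    [-0.06,0,-0.188],
    [-0.089,0,-0.236],
    [-0.123,0,-0.282],
    [-0.161,0,-0.323],
    [-0.203,0,-0.361],
    [-0.248,0,-0.395],
    [-0.297,0,-0.423],
    [-0.297,0,-0.423]
  ],
  "turn": [0,0,0,0,0,0,0,0,0,0,0]
}}

```text
time_s: 15.35
ee_pos: [623.8, 173.6, 274.6]
ee_rot: [179.8, -0.3, 169.3]
force: [-3.8, 6.2, 3.7]
gripper_width: 59.8
gripper_force: 25.0
```

Run:
```python
from h import *
from workcell import env,cams
p=np.load("case.npy")
s=env.state(); print(s["torque"],s["force"],s["ee_pos"],s["ee_rot"],s["qpos"].round(1)); print(world(p,lid([[-165,0,40]],1.2)))
a=cams.grab_frame("side")["color"][30:330,120:420]
cv2.imwrite("pics/m3.png",cv2.resize(a,(600,600)))
```

```text
[ 1.09597669  0.91294589 -0.0276397 ] [-3.7992467   6.15515155  3.66303686] [623.84243454 173.57554287 274.58945526] [179.82892248  -0.30407469 169.31078378] [ 14.4  23.8  74.1   0.3  82.3 -65. ]
[[626.35409321 172.67606937 283.43418103]]
```

View pics/m3.png

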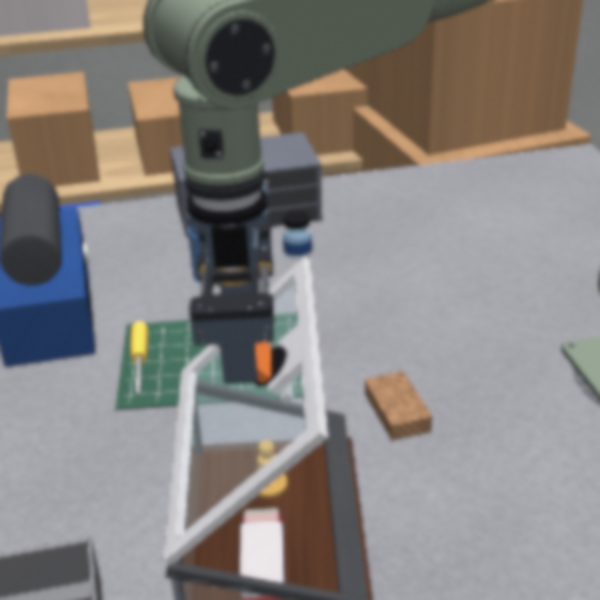

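The lid is following: the wing at (262,360) is held and the lid stands at about 1.2 rad. I'll carry on to 1.65 rad.

{"api": "step_arm", "payload": {
  "linear": [
    [-0.051,0,-0.024],
    [-0.105,0,-0.042],
    [-0.16,0,-0.055],
    [-0.216,0,-0.063],
    [-0.245,0,-0.064],
    [-0.245,0,-0.064]
  ],
  "turn": [0,0,0,0,0,0]
}}

```text
time_s: 16.15
ee_pos: [697.2, 160.3, 294.8]
ee_rot: [179.7, -0.1, 169.3]
force: [-1.3, 7.0, 4.9]
gripper_width: 59.9
gripper_force: 25.0
```

Run:
```python
from h import *
from workcell import env
p=np.load("case.npy")
s=env.state(); print(s["force"],s["torque"],s["ee_pos"],s["ee_rot"],s["qpos"].round(1)); print(world(p,lid([[-165,0,40],[-225,0,0],[-225,0,10]],1.65)))
print(lid([[-165,0,40],[-225,0,0],[-225,0,10]],1.65)); print(lid([[-225,0,0],[-185,0,0],[-225,0,10]],1.95))
```

```text
[-1.26798674  6.95294615  4.93913483] [ 1.0624436   0.35027981 -0.03112026] [697.19156165 160.28138128 294.75945684] [ 1.79742082e+02 -6.10053262e-02  1.69345800e+02] [ 11.9  30.3  60.6   0.3  89.  -67.4]
[[698.47499477 159.75598525 302.69220625]
 [644.78155651 169.37488523 349.856721  ]
 [654.26860199 167.67533042 352.52270705]]
[[ 94.56353621   0.         302.69220625]
 [ 40.01531398   0.         349.856721  ]
 [ 49.65339047   0.         352.52270705]]
[[106.77998366   0.         357.89782529]
 [105.57465323   0.         317.91598969]
 [116.77544256   0.         357.59649269]]
```

{"api": "step_arm", "payload": {
  "linear": [
    [0,0,0],
    [0,0,0],
    [0,0,0],
    [0,0,-0.05],
    [0,0,-0.13],
    [0,0,-0.23],
    [0,0,-0.33],
    [0,0,-0.417],
    [0,0,-0.417]
  ],
  "turn": [0,0,0,0,0,0,0,0,0],
  "fingers": -1
}}

```text
time_s: 17.27
ee_pos: [698.2, 157.8, 421.7]
ee_rot: [179.9, 0.3, 169.3]
force: [-0.3, -0.1, -1.6]
gripper_width: 91.1
gripper_force: 0.0
```

{"api": "step_arm", "payload": {
  "linear": [
    [0.08,-0.05,0],
    [0.16,-0.1,0],
    [0.24,-0.17,0],
    [0.32,-0.233,0],
    [0.32,-0.233,0.1],
    [0.32,-0.233,0.2],
    [0.32,-0.233,0.3],
    [0.32,-0.233,0.33],
    [0.32,-0.233,0.33]
  ],
  "turn": [0,0,0,0,0,0,0,0,0],
  "fingers": 1
}}

```text
time_s: 18.4
ee_pos: [590.1, 106.9, 319.0]
ee_rot: [-180.0, -0.1, 169.3]
force: [-0.0, 0.2, 0.5]
gripper_width: 4.0
gripper_force: 0.0
```

Run:
```python
from h import *
from workcell import env
p=np.load("case.npy")
s=env.state(); print(s["force"],s["ee_pos"],s["ee_rot"],s["qpos"].round(1),s["gripper_width"])
print(world([0,0,-p[2]],[s["ee_pos"]-[p[0],p[1],0]]))
```

```text
[-0.00806243  0.17658931  0.46437403] [590.14363635 106.92511217 319.04918623] [-1.79972063e+02 -5.89616625e-02  1.69271945e+02] [  9.2  18.4  76.2  -0.   85.5 -70.1] 4.042838524726707
[[ -2.75417651 -71.10588695 319.04918623]]
```

{"api": "step_arm", "payload": {
  "linear": [
    [-0.05,0,0],
    [-0.1,0,0],
    [-0.14,0,0],
    [-0.18,0,0],
    [-0.22,0,0],
    [-0.25,0,0],
    [-0.28,0,0],
    [-0.3,0,0],
    [-0.32,0,0],
    [-0.326,0,0],
    [-0.326,0,0]
  ],
  "turn": [0,0,0,0,0,0,0,0,0,0,0]
}}

```text
time_s: 19.77
ee_pos: [686.6, 88.8, 318.8]
ee_rot: [-180.0, -0.0, 169.3]
force: [-1.9, 0.5, -1.4]
gripper_width: 0.2
gripper_force: 0.9
```

Run:
```python
from h import *
from workcell import env
p=np.load("case.npy")
s=env.state(); print(s["force"],s["ee_pos"],s["ee_rot"],s["qpos"].round(1),s["gripper_width"])
print(world([0,0,-p[2]],[s["ee_pos"]-[p[0],p[1],0]]))
```

```text
[-1.86655663  0.52570398 -1.43944052] [686.58863068  88.76875415 318.84655045] [-1.79977441e+02 -2.20380876e-02  1.69275457e+02] [  6.4  27.7  61.7  -0.   90.6 -72.9] 0.2154116451766149
[[ 95.38114892 -71.97085619 318.84655045]]
```

{"api": "step_arm", "payload": {
  "linear": [
    [0.1,0,0],
    [0.25,0,0],
    [0.4,-0.1,0],
    [0.5,-0.3,0],
    [0.6,-0.5,0],
    [0.6,-0.7,0],
    [0.6,-0.8,0],
    [0.6,-0.8,0],
    [0.6,-0.8,0]
  ],
  "turn": [0,0,0,0,0,0,0,0,0],
  "fingers": -1
}}

```text
time_s: 20.9
ee_pos: [465.4, -113.4, 319.8]
ee_rot: [-180.0, 0.1, 169.3]
force: [-0.8, 1.3, -0.2]
gripper_width: 88.0
gripper_force: 0.0
```

Run:
```python
from h import *
from workcell import env,cams
p=np.load("case.npy")
t=cams.grab_frame("top")["color"]; s=cams.grab_frame("side")["color"]; cv2.imwrite("pics/t4.png",t); cv2.imwrite("pics/s4.png",s)
a=cv2.resize(t[110:260,140:290],(400,400),interpolation=cv2.INTER_CUBIC); b=cv2.resize(s[150:370,170:390],(400,400),interpolation=cv2.INTER_CUBIC)
cv2.imwrite("pics/m4.png",np.hstack([a,b]))
for th in (1.8,1.9,2.0):
    W=world(p,lid([[-225,160,10],[-225,-160,10]],th)); print(th,(proj("side",W)-[170,150])*400/220, (proj("top",W)-[140,110])*400/150)
```

```text
1.8 [[ 52.22768002 132.57777218]
 [ 71.27243833 -23.35227893]] [[-35.80989318 -33.48900523]
 [374.91690277  29.37150711]]
1.9 [[ 28.10445685 133.35419637]
 [ 52.90670745 -22.91142821]] [[-29.53770307 -61.17602096]
 [379.99934183   0.86462422]]
2.0 [[  4.34061173 136.03817798]
 [ 34.78853329 -20.82529411]] [[-22.1501022  -87.25118233]
 [385.13340006 -26.1537908 ]]
```

View pics/m4.png

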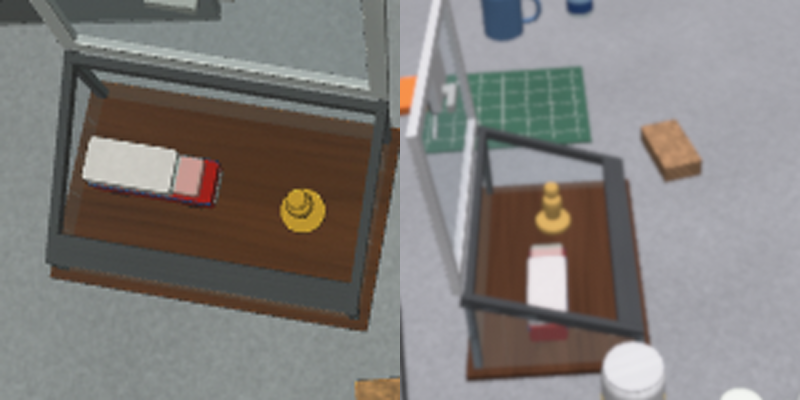

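The lid stands at about 1.95 rad (its near top corner is at (415,135) in the right panel). The van is at (150,170) in the left panel and the figure at (302,210), both undisturbed.

Run:
```python
from h import *
from workcell import env
p=np.load("case.npy")
t=cv2.imread("pics/t4.png"); h=cv2.cvtColor(t,cv2.COLOR_BGR2HSV)
m=((h[...,1]<40)&(h[...,2]>185)).astype(np.uint8); m[:158]=0; m[195:]=0; m[:,:165]=0; m[:,215:]=0
n,l,st,c=cv2.connectedComponentsWithStats(m); i=1+st[1:,4].argmax(); print(st[i])
cn=max(cv2.findContours((l==i).astype(np.uint8),0,1)[0],key=len); b=cv2.boxPoints(cv2.minAreaRect(cn)); print(b)
W=ray("top",b,77); print(W.round(1),W.mean(0))
r=((h[...,1]>150)&((h[...,0]<6)|(h[...,0]>172))&(h[...,2]>90)).astype(np.uint8); r[:155]=0;r[200:]=0;r[:,:165]=0;r[:,230:]=0
ys,xs=np.where(r); print("red",xs.min(),xs.max(),ys.min(),ys.max()); q=np.c_[xs,ys][xs>=xs.max()-1]; print(ray("top",q.mean(0),54))
def model(v):
    pts=[[a,bb,z] for a in(-23,23) for bb,z in((-27,65),(65,65),(-65,42))]; return world(v,pts,12)
v=[626.1,244,-9.6]; print(proj("top",model(v)).round(1)); print("side",proj("side",world(v,[[-23,65,65],[23,65,65],[23,-27,65],[-23,-27,65]],12)).round(1))
print("van in case", world([0,0,-p[2]],[[v[0]-p[0],v[1]-p[1],0]]))
s=env.state(); print(s["ee_pos"],s["ee_rot"],s["qpos"].round(1))
```

```text
[171 162  35  20 518]
[[170.45944 176.24326]
 [173.05405 160.67569]
 [205.48648 166.08109]
 [202.89188 181.64865]]
[[616.5 312.4  77. ]
 [659.5 306.8  77. ]
 [643.2 218.3  77. ]
 [600.5 224.3  77. ]] [629.92364972 265.44462442  77.        ]
red 205 221 170 185
[[626.67555467 182.54032077  54.        ]]
[[204.  182.2]
 [170.6 177.1]
 [219.5 186.1]
 [207.2 165.7]
 [174.  160.6]
 [222.6 169.9]]
side [[262.4 319.9]
 [240.4 321.4]
 [240.2 290.1]
 [260.6 288.8]]
van in case [[ 8.46729195 70.16146103  0.        ]]
[ 465.43147565 -112.72088101  319.54249245] [-1.79998580e+02  4.82572882e-02  1.69354365e+02] [-15.    6.7  91.4   0.   81.8 -94.3]
```

Run:
```python
from h import *
f=([465.4,-112.7,319.5],169.35)
print("above",go([610.8,249.3,220],79.8,f)); 
mp=np.array([616.4,-215.4]); a=np.radians(-8.2); print("place",mp+np.array([np.cos(a),np.sin(a)])*-40)
```

```text
above [-0.2533  1.2755  0.3317  0.2488]
place [ 576.80895076 -209.69484265]
```

{"api": "step_arm", "payload": {
  "linear": [
    [0,0.12,0],
    [0,0.25,0],
    [0,0.4,0],
    [0,0.55,0],
    [0,0.7,0],
    [0,0.8,0],
    [-0.03,0.9,0],
    [-0.07,0.95,0.05],
    [-0.1,1,0.1],
    [-0.1,1,0.1]
  ],
  "turn": [0.02,0.045,0.07,0.1,0.13,0.16,0.19,0.22,0.2488,0.2488],
  "fingers": -1,
  "force": 18
}}

```text
time_s: 22.25
ee_pos: [549.8, 177.3, 287.7]
ee_rot: [-179.8, 0.1, 80.0]
force: [-0.4, -0.5, -0.6]
gripper_width: 91.3
gripper_force: 0.0
```

Run:
```python
from h import *
from workcell import env
s=env.state(); print(s["ee_pos"],s["ee_rot"],s["qpos"].round(1)); print(go([610.8,249.3,140],79.8))
```

```text
[549.81354587 177.27104405 287.68179917] [-1.79837827e+02  9.18142292e-02  8.00041924e+01] [16.7 16.9 82.7 -0.  80.6 26.7]
[0.2717 0.1585 0.4923 0.0006]
```

Next I'll move over the van and take one check before going down.

{"api": "step_arm", "payload": {
  "linear": [
    [0.07,0.04,0.05],
    [0.14,0.08,0.12],
    [0.21,0.12,0.24],
    [0.272,0.158,0.36],
    [0.272,0.158,0.46],
    [0.272,0.158,0.492],
    [0.272,0.158,0.492],
    [0.272,0.158,0.492]
  ],
  "turn": [0,0,0,0,0,0,0,0]
}}

```text
time_s: 23.25
ee_pos: [612.3, 247.7, 143.9]
ee_rot: [179.8, -0.1, 79.7]
force: [0.1, -0.3, 0.4]
gripper_width: 91.5
gripper_force: 0.0
```

Run:
```python
from h import *
from workcell import env,cams
s=env.state(); print(s["ee_pos"],s["ee_rot"],s["force"]); print(go([610.8,249.3,45],79.8))
a=cams.grab_frame("side")["color"][180:380,170:370]; cv2.imwrite("pics/m5.png",cv2.resize(a,(600,600),interpolation=cv2.INTER_CUBIC))
```

```text
[612.25876657 247.66739955 143.88909119] [ 1.79831504e+02 -9.43949066e-02  7.97432346e+01] [ 0.12193939 -0.31635427  0.40290912]
[ 4.500e-03 -5.800e-03  3.296e-01 -2.000e-04]
```

View pics/m5.png

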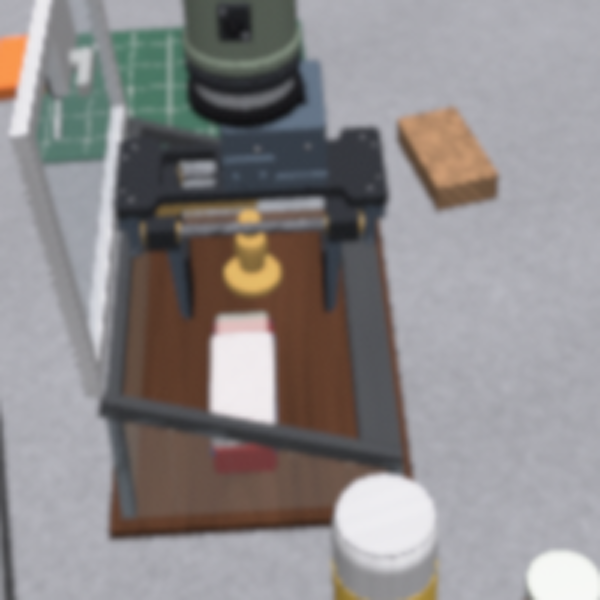

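The fingers at (187,300) and (330,290) straddle the van at (243,380), set a little to the front so the body clears the back wall and lid. Going down.

{"api": "step_arm", "payload": {
  "linear": [
    [0.003,-0.005,0.06],
    [0.003,-0.005,0.13],
    [0.003,-0.005,0.2],
    [0.003,-0.005,0.26],
    [0.003,-0.005,0.3],
    [0.003,-0.005,0.32],
    [0.003,-0.005,0.32]
  ],
  "turn": [0,0,0,0,0,0,0]
}}

```text
time_s: 24.18
ee_pos: [610.2, 248.6, 45.8]
ee_rot: [-180.0, 0.0, 79.7]
force: [1.3, 1.0, 0.7]
gripper_width: 90.9
gripper_force: 0.0
```

{"api": "step_arm", "payload": {
  "linear": [
    [0,0,0],
    [0,0,0],
    [0,0,0],
    [0,0,0],
    [0,0,0],
    [0,0,0]
  ],
  "turn": [0,0,0,0,0,0],
  "fingers": 1,
  "force": 18
}}

```text
time_s: 24.92
ee_pos: [610.7, 248.7, 46.3]
ee_rot: [179.9, -0.0, 79.7]
force: [1.5, -0.7, 3.7]
gripper_width: 45.9
gripper_force: 18.0
```

Gripped at 45.9 mm. Lift.

{"api": "step_arm", "payload": {
  "linear": [
    [0,0,-0.02],
    [0,0,-0.06],
    [0,0,-0.12],
    [0,0,-0.19],
    [0,0,-0.26],
    [0,0,-0.33],
    [0,0,-0.4],
    [0,0,-0.47],
    [0,0,-0.53],
    [0,0,-0.58],
    [0,0,-0.6],
    [0,0,-0.6]
  ],
  "turn": [0,0,0,0,0,0,0,0,0,0,0,0]
}}

```text
time_s: 26.42
ee_pos: [610.1, 248.6, 226.1]
ee_rot: [180.0, -0.0, 79.7]
force: [0.9, -0.5, -2.5]
gripper_width: 45.6
gripper_force: 18.0
```

Run:
```python
from h import *
from workcell import env
s=env.state(); print(s["ee_pos"],s["ee_rot"],s["force"],s["torque"],s["gripper_width"],s["qpos"].round(1)); print(go([577,-210,226],81))
```

```text
[610.0807134  248.63462873 226.07755251] [ 1.79987686e+02 -2.94319423e-03  7.97117860e+01] [ 0.93207741 -0.50857939 -2.5270311 ] [-0.06051957 -0.06778091 -0.01448292] 45.63535119066329 [21.2 26.  77.5 -0.  76.5 31.5]
[-1.5239e+00  1.6450e-01  3.0000e-04 -3.6000e-03]
```

{"api": "step_arm", "payload": {
  "linear": [
    [-0.06,0,0],
    [-0.17,0,0],
    [-0.3,0.02,0],
    [-0.43,0.03,0],
    [-0.56,0.05,0],
    [-0.69,0.06,0],
    [-0.8,0.07,0],
    [-0.9,0.08,0],
    [-0.95,0.09,0]
  ],
  "turn": [0,0,0,0,0,0,0,0,0]
}}

```text
time_s: 27.55
ee_pos: [584.7, -38.7, 225.3]
ee_rot: [-179.9, 0.0, 79.6]
force: [0.6, 0.3, -1.7]
gripper_width: 46.0
gripper_force: 18.0
```

{"api": "step_arm", "payload": {
  "linear": [
    [-0.08,0.01,0],
    [-0.2,0.03,0],
    [-0.32,0.04,0],
    [-0.43,0.06,0],
    [-0.52,0.07,0],
    [-0.57,0.075,0],
    [-0.574,0.075,0.06],
    [-0.574,0.075,0.15],
    [-0.574,0.075,0.25],
    [-0.574,0.075,0.32],
    [-0.574,0.075,0.36],
    [-0.574,0.075,0.36],
    [-0.574,0.075,0.36]
  ],
  "turn": [-0.0036,-0.0036,-0.0036,-0.0036,-0.0036,-0.0036,-0.0036,-0.0036,-0.0036,-0.0036,-0.0036,-0.0036,-0.0036]
}}

```text
time_s: 29.18
ee_pos: [577.9, -210.2, 118.9]
ee_rot: [179.9, 0.0, 81.0]
force: [0.3, 0.1, -1.7]
gripper_width: 45.5
gripper_force: 18.0
```

Run:
```python
from h import *
from workcell import env,cams
s=env.state(); print(s["ee_pos"],s["ee_rot"],s["force"],s["torque"],s["gripper_width"],s["qpos"].round(1)); 
t=cams.grab_frame("top")["color"][60:260,260:460]; u=cams.grab_frame("side")["color"][80:280,120:320]
cv2.imwrite("pics/m6.png",np.hstack([cv2.resize(t,(400,400)),cv2.resize(u,(400,400))]))
```

```text
[ 577.87980472 -210.18535648  118.85038368] [1.79889439e+02 2.12764868e-02 8.10128445e+01] [ 0.28403767  0.14472083 -1.72680895] [-0.03659103 -0.11606334 -0.01678458] 45.45050068004598 [-21.1  26.4  93.    0.   60.5 -12.1]
```

View pics/m6.png

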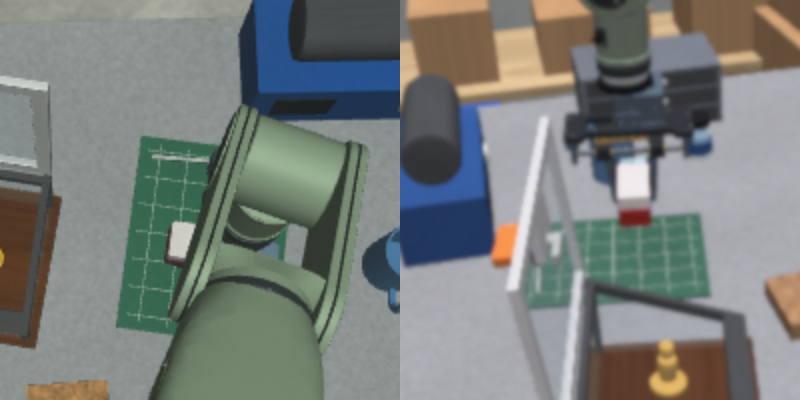

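The van is held over the mat. In the top panel the tail is at (180,243) and the lid still stands open. Lowering with a force check near contact.

{"api": "step_arm", "payload": {
  "linear": [
    [0,0,0.06],
    [0,0,0.13],
    [0,0,0.19],
    [0,0,0.23],
    [0,0,0.25],
    [0,0,0.258],
    [0,0,0.258]
  ],
  "turn": [0,0,0,0,0,0,0]
}}

```text
time_s: 30.15
ee_pos: [577.5, -210.2, 40.9]
ee_rot: [180.0, 0.0, 81.0]
force: [-0.1, -0.0, -1.7]
gripper_width: 46.1
gripper_force: 18.0
```

{"api": "step_arm", "payload": {
  "linear": [
    [0,0,0.003],
    [0,0,0.006],
    [0,0,0.009],
    [0,0,0.009]
  ],
  "turn": [0,0,0,0]
}}

```text
time_s: 30.65
ee_pos: [577.3, -210.1, 38.3]
ee_rot: [180.0, 0.0, 81.0]
force: [-1.4, 0.4, 3.0]
gripper_width: 46.1
gripper_force: 18.0
```

The force went from −1.7 to +3 N, so the wheels are down. Release and rise.

{"api": "step_arm", "payload": {
  "linear": [
    [0,0,0],
    [0,0,0],
    [0,0,0],
    [0,0,0],
    [0,0,-0.03],
    [0,0,-0.1],
    [0,0,-0.2],
    [0,0,-0.33],
    [0,0,-0.46],
    [0,0,-0.6],
    [0,0,-0.6]
  ],
  "turn": [0,0,0,0,0,0,0,0,0,0,0],
  "fingers": -1
}}

```text
time_s: 32.02
ee_pos: [579.1, -210.8, 222.5]
ee_rot: [179.5, 0.1, 81.0]
force: [-0.5, 0.3, 0.0]
gripper_width: 91.1
gripper_force: 0.0
```

{"api": "step_arm", "payload": {
  "linear": [
    [-0.1,0,0],
    [-0.25,0,0],
    [-0.4,0.1,0],
    [-0.6,0.2,0],
    [-0.8,0.3,0],
    [-0.8,0.4,0],
    [-0.8,0.4,0],
    [-0.8,0.4,0]
  ],
  "turn": [0,0,0,0,0,0,0,0]
}}

```text
time_s: 33.02
ee_pos: [657.5, -465.1, 216.7]
ee_rot: [-179.9, -0.1, 81.0]
force: [0.0, -0.3, -0.9]
gripper_width: 91.4
gripper_force: 0.0
```

Run:
```python
from h import *
from workcell import env,cams
s=env.state(); print(s["ee_pos"],s["force"],s["time_s"])
t=cams.grab_frame("top")["color"][90:290,140:430]; u=cams.grab_frame("side")["color"][100:340,110:330]
cv2.imwrite("pics/m7.png",np.hstack([cv2.resize(t,(435,300)),cv2.resize(u,(327,300*240*327//(220*300)))[:300]]))
m=ray("top",[[331,128],[407,137],[398,234],[319,223]],4)[:,:2]
v=world([577.3,-210.1,-9],[[a,b,0] for a in(-23,23) for b in(-65,65)])
print([round(cv2.pointPolygonTest(m.astype(np.float32),(float(q[0]),float(q[1])),True)) for q in v])
```

```text
[ 657.51140195 -465.11107678  216.66155944] [ 5.88076145e-04 -2.53360120e-01 -9.17008339e-01] 33.025
[45, 44, 44, 45]
```

View pics/m7.png

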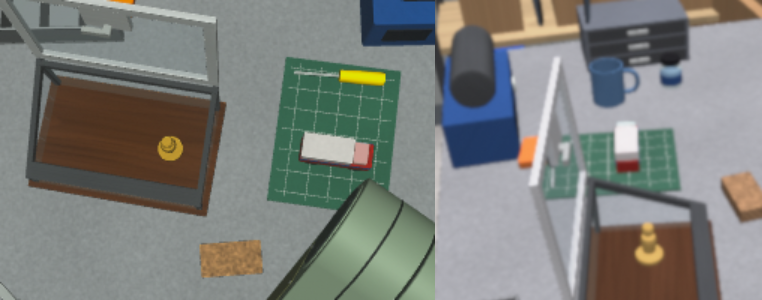

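The van stands on its wheels at (337,150), about 44 mm inside the mat's edges. The lid is open, the figure and screwdriver haven't moved, and the robot touches nothing. Handing in.

```bash
python3 -c "
from workcell import env
print(env.job_done())"
```

```text
the job is handed in; nothing more can be done
None
```

The job is handed in, at about 33 s of the 72 s allowed: the latch turned clockwise, the lid stands open at about 1.95 rad, and the van is on its wheels about 44 mm inside the mat's edges, with nothing else seen to have moved.

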